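Wedge a sagging bottle lane up to its height mark

ROBOT

A 6-joint arm with a two-finger parallel gripper is mounted at the origin on the work surface. World frame = base frame: x ahead of the robot, y to its left, z up, the work surface at z = 0. Lengths are in m, angles in rad, forces in N, time in s.
With the tool pointing down it reaches from about 0.275 to 0.85 m from the base axis. Payload 5.2 kg.
Tool frame: the origin (TCP) lies between the finger pads; the fingertips stand 11 mm ahead of it and the grasp point (between the pads) lies 8 mm behind it (bot.tcp_to_tips is the distance from the TCP to the fingertips, in m); z points along the fingers, y is the line along which they close (so a half turn about z gives the same grasp; the last joint's range is limited). The gripper opens to 85 mm and grips with 20 to 120 N. Pads are 22 mm wide; open, the fingers measure 114 mm over their backs; the gripper's body (76 mm by 85 mm) begins 54 mm behind the grasp point. The pads swing forward as they close: fully open they stand 13 mm farther back than shut.
Start: joints at [1.119, 0.259, 1.535, -0, 1.348, -0.203], TCP at [0.135, 0.533, 0.242] pointing down, gripper open.
Joint ranges: [-3.14, 3.14], [-0.91, 2.08], [0.19, 2.58], [-1.22, 4.36], [0.22, 2.71], [-3.12, 3.12]. Speed limits (rad/s): [2.57, 2.57, 3.14, 3.14, 3.14, 3.14].

INTERFACE

Orientations are given as a unit quaternion [w, x, y, z].
In Python, from bench import bot gives the robot as it stands.
- The arm moves only by the tool carry_out, never from a script. Its argument "series" is a list of rows, each a list of 6 numbers: the shift along the tool's x, y, z scaled (see below), then the turn, a rotation vector about the tool's x, y, z scaled (see below). A call has 1 to 12 rows; each row is the pose to reach, as a shift and turn from the pose commanded when the call began, along the tool's axes at that moment; what a row does not reach only later rows make up. The controller multiplies each number of a shift by 1 m and each number of a turn by 120 degrees. A row lasts 1/10 s, in which the tool goes at most 50 mm and 8.59 degrees, less where a joint would pass 70% of its speed; a pose out of reach is approached as far as the arm can. A call with a number of a shift or a turn outside -1 to 1 is refused whole. A call with a gripper value outside its range is refused whole. "jaw" is the finger opening in mm, from 0 to 85.4, set as the call begins (left out, the last holds). The fingers move at their own pace and stop on an object; "grip_force" is the grip in N (left out, the last holds). Time passes only in rows, so rows that repeat a pose let the fingers close. It gives the time, the measured TCP pose, the force, the opening and the grip force at its end, in the units of the state.
- bot.state(): the state, without advancing time (a new reading comes with each control period).
- bot.get_image(name): name is "scene" or "side" or "wrist"; returns a dict with "frame" (480x640x3 uint8, blue, green, red), "vertical_fov" (degrees; the focal length in pixels is half the picture's height over the tangent of half this angle, whatever the lens; pixels are square), "cx", "cy" (the principal point, pixels), "R" (3x3) and "t" (3): a world point X has camera coordinates R X + t; the wrist camera has in their place "T_tool_cam" (4x4, takes a point from camera to tool coordinates, whose origin is the TCP and whose axes are the flange's). Camera axes: x right, y down, z forward; pixel columns grow to the right and rows downward; lengths in m; the calibration is good to about 2 mm. A picture is of the moment at which its call begins: read the wrist's pose just before it. There is no depth.
- bot.sign_off(): hands the job in; it is judged then, once.
The state is a dict: "time_s": time; "joint_positions": joint angles; "joint_vel": joint speeds; "effort": joint torques, N m; "tcp_pos": TCP position; "ee_rot": TCP orientation; "ft_force": force on the tool from outside, world axes, zero at the start; "torque": the same for the moment, N m; "width": opening from 0.0 (shut) to 1.0 (fully open); "grip_force": force on a finger pad.
Only numpy, scipy, OpenCV 4.12 (cv2) and the standard library are available. Lean on these libraries where they do the work, as an engineer would, in place of code of your own. Each camera call takes 0.05 s, during which the arm holds its last target. There are 200 camera calls.

TASK

The free end of the bottle lane has sagged. Slide the hardwood wedge, thin end first, under the lane's foot bar and drive it in until the bar is up against the tops of its slots (the height mark) and the wedge is nipped tight there, without over-driving it. Raise the lane with the wedge alone, not by hand, then let go and leave the wedge in place; do not disturb the bottle, the spirit level or the spanner.

Things in the scene. Friction and masses are not known exactly. Their poses are not given: they have to be found in the camera images.
- wedge_grip (a point): Centre of the thick head of the plain hardwood wedge, which lies flat on the bench: 65 mm behind the middle of its length, 15.5 mm above its underside. x runs along the wedge towards its thin toe, z up. The head is a flat-topped block 75 mm long, 36 mm wide, 31 mm high; ahead of it the top slopes down 1 in 5 over 125 mm to a toe 6 mm thick.
- wedge_toe (a point): Middle of the wedge's thin edge, 165 mm ahead of wedge_grip along x and 3 mm above its underside; same axes.
- wedge: The wedge: 200 x 36 x 31 mm, 130 g, with a dark 12 mm hanging hole in the top of its head near the butt end; origin at the centre of its underside, 100 mm from either end; axes as above. It slides easily on the bench and on the bar (friction about 0.35), yet stays where it is left under load.
- stand: Fixed steelwork on the bench: two slotted guide plates (62 mm long, 60 mm high, inner faces 92 mm apart) at the lane's free end, and the lane's hinge bracket 450 mm further. Origin midway between the plates; x points along the lane to the hinge, the way the wedge is driven; z up. It is packed up 0 to 4 mm off the bench (origin height = packing).
- mark (a point): Height mark: centre of the foot bar when the bar touches the tops of the slots, midway between the guide plates, 28 mm above the stand's origin; axes of the stand. A black line is scribed on each plate's outer face at the top of its slot.
- bar (a point): Centre of the foot bar under the lane's free end: round steel, 16 mm in diameter, 124 mm long across the lane, its ends in the guide plates' slots. It rests 10 mm below the mark, its underside 10 to 14 mm above the bench. Between the leg cheeks that hold it 54 mm are free for the wedge.
- lane: Bottle lane: aluminium channel 535 x 100 mm, about 1.3 kg, rails up to 155 mm above the bench, free end 19 mm past the bar; origin on its hinge. Raising it takes a push of 3 to 9 N on the wedge. When the bar meets the slot tops the push climbs steeply: the wedge is nipped right at a push of 13 to 17 N along it; a load of 30 N between wedge and bar is too much.
- bottle_mid (a point): Bystander: capped amber bottle, 61 mm in diameter, 222 mm high, standing; point 110 mm above its base.
- level_mid (a point): Bystander: aluminium spirit level 230 x 22 x 50 mm on its edge, x along it; point at its centre.
- spanner_mid (a point): Bystander: steel spanner 180 mm long, 8 mm thick, lying flat, x along it; point at its middle.
Mind the look-alikes: they are no part of the job. Several things look just like the wedge: the one meant starts farthest from the robot's base.

How it is judged:
On the way, in this order (a step that is already met when the one before it is completed fails the run):
1. the wedge's toe has entered under the foot bar, between the leg cheeks (x of wedge_toe in the frame of mark above 0.005 m and y of wedge_toe in the frame of mark between -0.027 and 0.027 m and height (world z) of wedge_toe below 0.012 m), for 0.1 s.
2. the wedge has raised the bar to the height mark and is nipped tight (z of bar in the frame of mark above -0.0015 m and contact force between wedge and lane above 10.5 N), for 0.2 s.
At the end, for the whole second after the job is handed in: The foot bar is at the height mark (no more than 1.5 mm below it), carried by the wedge, which lies flat under it, at rest, released, and nipped with more than 10.5 N between wedge and bar (all of step 2 and x of wedge_toe in the frame of mark above 0.03 m and angle between wedge's own z axis and vertical below 0.08 rad and linear speed of wedge below 0.01 m/s); the robot touches nothing.
It fails at once if the wedge is over-driven: more than 30 N between wedge and lane (contact force between wedge and lane above 30 N).
It fails at once if the robot itself pushes or lifts the lane (more than 5 N) (contact force between any of the fingers, the arm and lane above 5 N).
It fails at once if a bystander is disturbed (moved by more than 30 mm or the bottle tipped) (distance of any of bottle_mid, level_mid, spanner_mid from where it was at the start of the episode above 0.03 m or angle between bottle_mid's own z axis and vertical above 0.4 rad).
It also fails if it takes over 48 s, if anything falls off the work surface, if the arm or the gripper's body presses on something with over 40 N, if the wrist force passes 120 N, or if a joint passes its speed limit or range.

## Working session

There is one attempt and no reset: what is moved stays moved. The work goes in short steps, Python scripts to look and compute and a tool call to move; the robot and the scene stay as the last step left them, time stands still between calls to the robot, and variables do not carry over. Pictures are saved under pics/ and viewed, at most 10 in all, crops included, and the job is handed in when it is done.

Besides the shell and the picture viewer there is one more tool, called after "Call:" as name(argument=value, ...), one argument or row to a line, values as JSON. carry_out: Moves the arm, as the interface text tells. Its arguments: {"type":"object","properties":{"series":{"type":"array"},"jaw":{"type":"number"},"grip_force":{"type":"number"}},"required":["series"]}

```bash
mkdir -p pics
cat > h.py <<'E'
import numpy as np, cv2
from bench import bot
from scipy.spatial.transform import Rotation as Ro
def q2R(q): return Ro.from_quat([q[1],q[2],q[3],q[0]]).as_matrix()
def cam(im,st=None):
    f=240/np.tan(np.radians(im["vertical_fov"])/2)
    if "R" in im: R=np.array(im["R"]);t=np.array(im["t"]);return f,R,t
    T=np.array(im["T_tool_cam"]);W=np.eye(4);W[:3,:3]=q2R(st["ee_rot"]);W[:3,3]=st["tcp_pos"]
    M=np.linalg.inv(W@T);return f,M[:3,:3],M[:3,3]
def ray(im,c,px):
    f,R,t=c;d=R.T@np.array([(px[0]-im["cx"])/f,(px[1]-im["cy"])/f,1]);return -R.T@t,d
def onz(im,c,px,z):
    o,d=ray(im,c,px);return o+d*(z-o[2])/d[2]
def proj(im,c,X):
    f,R,t=c;p=R@np.array(X)+t;return f*p[0]/p[2]+im["cx"],f*p[1]/p[2]+im["cy"]
E
python3 - <<'E'
from h import *
print(bot.state())
for n in["scene","side"]:
    im=bot.get_image(n);cv2.imwrite(f"pics/{n}1.png",im["frame"])
    f,R,t=cam(im);print(n,f,-R.T@t,R[2],[k for k in im])
E
```

```text
{'time_s': 0.0, 'joint_positions': array([ 1.11920056e+00,  2.59377634e-01,  1.53611419e+00,  1.84590133e-05,
        1.34802772e+00, -2.02807489e-01]), 'joint_vel': array([-0.00100758, -0.0020581 ,  0.00108389,  0.00034356, -0.00144116,
       -0.00074017]), 'effort': array([-7.09518717e-04, -4.46038556e+01, -2.90560180e+01, -5.61210491e-04,
        1.22585447e-02,  2.42888120e-05]), 'tcp_pos': array([0.13516544, 0.532586  , 0.24144358]), 'ee_rot': array([-3.18167680e-04,  1.24075550e-01,  9.92272306e-01, -9.09437046e-04]), 'ft_force': array([-0.19490401, -0.54285572,  0.25947026]), 'torque': array([0.0027455 , 0.00326156, 0.00272194]), 'grip_force': 0.0, 'width': 0.9987935545727901}
scene 516.4152284768996 [ 1.04546846 -0.67422611  1.09829886] [-0.36744795  0.56748884 -0.73684355] ['frame', 'vertical_fov', 'cx', 'cy', 'R', 't']
side 559.8037454495976 [-0.06040952 -0.89754294  0.98396293] [ 0.40932226  0.68794578 -0.59932119] ['frame', 'vertical_fov', 'cx', 'cy', 'R', 't']
```

View pics/scene1.png

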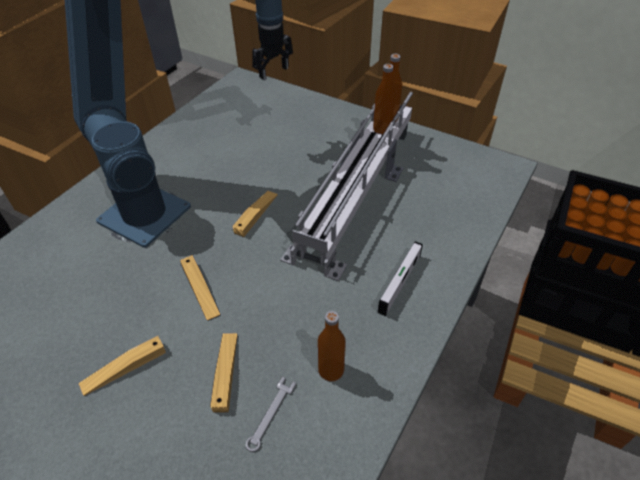

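View pics/side1.png

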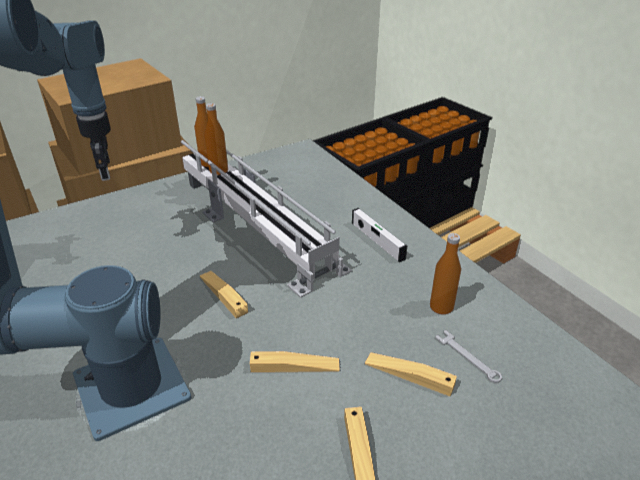

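The scene view shows four wedge look-alikes: A (255,213), B (200,287), C (225,372) and D (122,364). The lane's free end is at (317,245) and its hinge end at about (395,150). I'll measure all four to see which is farthest from the base.

Run:
```python
from h import *
for n in["scene","side"]:
    im=bot.get_image(n);c=cam(im);hsv=cv2.cvtColor(im["frame"],cv2.COLOR_BGR2HSV)
    m=cv2.inRange(hsv,(12,80,110),(30,255,255))
    for k in cv2.findContours(m,0,2)[0]:
        if cv2.contourArea(k)<250: continue
        r=cv2.minAreaRect(k);b=cv2.boxPoints(r)
        p=onz(im,c,r[0],.012)
        if p[0]>1 or p[1]>.6: continue
        l=sorted([(np.linalg.norm(b[i]-b[i-1]),i) for i in range(4)])
        e=[(b[i]+b[i-1])/2 for _,i in l[:2]]
        print(n,np.round(r[0]),p[:2].round(3),"dist",np.hypot(*p[:2]).round(3),[(x.round(),onz(im,c,x,.012)[:2].round(3)) for x in e])
im=bot.get_image("scene");c=cam(im)
for px in [(317,245),(330,340),(287,258),(333,270)]: print(px,onz(im,c,px,0).round(3))
img=im["frame"]
def crop(b,z): x0,y0,x1,y1=b;return cv2.resize(img[y0:y1,x0:x1],None,fx=z,fy=z,interpolation=cv2.INTER_CUBIC)
cv2.imwrite("pics/crop1.png",np.hstack([crop((180,320,280,420),4),crop((275,180,375,280),4)]))
```

```text
scene [120. 364.] [ 0.325 -0.41 ] dist 0.523 [(array([ 80., 389.], dtype=float32), array([ 0.292, -0.502])), (array([160., 340.], dtype=float32), array([ 0.359, -0.311]))]
scene [223. 370.] [ 0.544 -0.296] dist 0.619 [(array([218., 409.], dtype=float32), array([ 0.591, -0.375])), (array([229., 332.], dtype=float32), array([ 0.491, -0.206]))]
scene [200. 287.] [ 0.338 -0.137] dist 0.365 [(array([186., 257.], dtype=float32), array([ 0.237, -0.076])), (array([214., 317.], dtype=float32), array([ 0.43 , -0.192]))]
scene [253. 211.] [0.288 0.169] dist 0.334 [(array([234., 231.], dtype=float32), array([0.293, 0.073])), (array([271., 190.], dtype=float32), array([0.283, 0.272]))]
scene [ 24. 149.] [-0.574  0.009] dist 0.574 [(array([ -1., 139.], dtype=float32), array([-0.7  ,  0.002])), (array([ 48., 160.], dtype=float32), array([-0.453,  0.016]))]
side [359. 444.] [ 0.341 -0.385] dist 0.514 [(array([352., 407.], dtype=float32), array([ 0.379, -0.306])), (array([365., 481.], dtype=float32), array([ 0.307, -0.455]))]
side [411. 370.] [ 0.546 -0.291] dist 0.618 [(array([368., 354.], dtype=float32), array([ 0.491, -0.202])), (array([454., 386.], dtype=float32), array([ 0.597, -0.374]))]
side [294. 361.] [ 0.337 -0.134] dist 0.362 [(array([250., 361.], dtype=float32), array([ 0.25 , -0.082])), (array([339., 361.], dtype=float32), array([ 0.423, -0.186]))]
side [225. 292.] [0.296 0.166] dist 0.339 [(array([206., 270.], dtype=float32), array([0.288, 0.276])), (array([244., 314.], dtype=float32), array([0.304, 0.066]))]
side [444. 273.] [ 0.837 -0.072] dist 0.84 [(array([437., 312.], dtype=float32), array([ 0.719, -0.179])), (array([452., 234.], dtype=float32), array([0.978, 0.056]))]
(317, 245) [0.521 0.159 0.   ]
(330, 340) [ 0.711 -0.091  0.   ]
(287, 258) [0.475 0.074 0.   ]
(333, 270) [0.607 0.103 0.   ]
```

View pics/crop1.png

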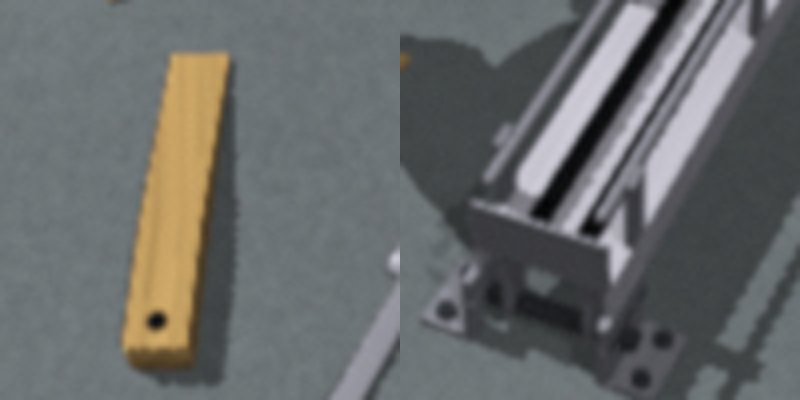

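The wedge meant is C, at scene (225,372). Its measured centre is about (0.545,-0.29), 0.62 m from the base, against 0.52, 0.36 and 0.34 m for the others. The crop shows the dark hole at its near (butt) end, with the toe pointing at about 122°. Now I'll move to above it.

Call:
carry_out(
  series=[
    [-0.3,-0.35,-0.05,0,0,0.18],
    [-0.3,-0.35,-0.05,0,0,0.18],
    [-0.3,-0.35,-0.05,0,0,0.18],
    [-0.3,-0.35,-0.05,0,0,0.18],
    [-0.3,-0.35,-0.05,0,0,0.18],
    [-0.3,-0.35,-0.05,0,0,0.18],
    [-0.3,-0.35,-0.05,0,0,0.18],
    [-0.3,-0.35,-0.05,0,0,0.18],
    [-0.3,-0.35,-0.05,0,0,0.18],
    [-0.3,-0.35,-0.05,0,0,0.18],
    [-0.3,-0.35,-0.05,0,0,0.18],
    [-0.3,-0.35,-0.05,0,0,0.18],
  ],
  jaw=70,
)

```text
time_s: 1.45
tcp_pos: [0.3397, 0.1201, 0.2922]
ee_rot: [-0.0, 0.308, 0.951, 0.0]
ft_force: [0.2, 0.3, -0.1]
width: 0.821
grip_force: 0.0
```

```bash
cat >> h.py <<'E'
def go(p,yaw):
    "shift (tool axes) and turn (units) to reach world TCP p with tool x at yaw(deg)"
    s=bot.state();R=q2R(s["ee_rot"]);x=np.array([np.cos(np.radians(yaw)),np.sin(np.radians(yaw)),0]);z=np.array([0,0,-1.])
    Rd=np.column_stack([x,np.cross(z,x),z])
    print("t",s["time_s"],"tcp",s["tcp_pos"].round(4),"yaw",np.degrees(np.arctan2(R[1,0],R[0,0])).round(2),"F",s["ft_force"].round(2),"grip",s["grip_force"],s["width"])
    print("shift",(R.T@(np.array(p)-s["tcp_pos"])).round(4),"turn",(np.degrees(Ro.from_matrix(R.T@Rd).as_rotvec())/120).round(4))
E
python3 -c "
from h import *
go((.545,-.30,.30),122)
im=bot.get_image('scene');c=cam(im)
for px in [(395,172),(412,152)]: print(onz(im,c,px,0))
print(bot.get_image('wrist')['T_tool_cam'])"
```

```text
t 1.45 tcp [0.3397 0.1201 0.2922] yaw 144.07 F [ 0.2   0.28 -0.13] grip 0.0 0.8206129439657366
shift [-0.4128 -0.2197 -0.0082] turn [ 0.     -0.0004  0.1839]
[0.5732962  0.56225483 0.        ]
[0.57747623 0.68607672 0.        ]
[[-3.32977305e-04 -9.47222963e-01 -3.20575340e-01  8.32025481e-02]
 [ 9.99999937e-01 -3.55477674e-04  1.16644391e-05  1.37862731e-04]
 [-1.25006201e-04 -3.20575316e-01  9.47223021e-01 -1.31131762e-01]
 [ 0.00000000e+00  0.00000000e+00  0.00000000e+00  1.00000000e+00]]
```

Call:
carry_out(
  series=[
    [-0.41,-0.22,0,0,0,0.18],
    [-0.41,-0.22,0,0,0,0.18],
    [-0.41,-0.22,0,0,0,0.18],
    [-0.41,-0.22,0,0,0,0.18],
    [-0.41,-0.22,0,0,0,0.18],
    [-0.41,-0.22,0,0,0,0.18],
    [-0.41,-0.22,0,0,0,0.18],
    [-0.41,-0.22,0,0,0,0.18],
    [-0.41,-0.22,0,0,0,0.18],
    [-0.41,-0.22,0,0,0,0.18],
    [-0.41,-0.22,0,0,0,0.18],
    [-0.41,-0.22,0,0,0,0.18],
  ],
)

```text
time_s: 2.75
tcp_pos: [0.5438, -0.2964, 0.2916]
ee_rot: [-0.001, 0.48, 0.877, 0.0]
ft_force: [-0.1, 0.7, 0.3]
width: 0.822
grip_force: 0.0
```

Run:
```python
from h import *
go((.545,-.30,.30),122)
st=bot.state();im=bot.get_image('wrist');c=cam(im,st);cv2.imwrite("pics/w1.png",im["frame"])
hsv=cv2.cvtColor(im["frame"],cv2.COLOR_BGR2HSV);m=cv2.inRange(hsv,(12,80,90),(30,255,255))
for k in cv2.findContours(m,0,2)[0]:
    if cv2.contourArea(k)<1500: continue
    r=cv2.minAreaRect(k);print(r,[onz(im,c,p,.012)[:2].round(4) for p in cv2.boxPoints(r)])
    a=cv2.approxPolyDP(k,6,True)[:,0];print(a.tolist())
```

```text
t 2.75 tcp [ 0.5438 -0.2964  0.2916] yaw 122.66 F [-0.07  0.71  0.27] grip 0.0 0.8222580850648371
shift [-0.0036 -0.0009 -0.0084] turn [-0.0001 -0.001   0.0055]
((122.71853637695312, 178.98712158203125), (35.754234313964844, 147.200439453125), 53.219207763671875) [array([ 0.2697, -0.483 ]), array([ 0.3511, -0.3068]), array([ 0.3862, -0.3224]), array([ 0.3056, -0.5051])]
[[175, 126], [141, 143], [57, 214], [75, 234], [191, 150]]
((317.90362548828125, 192.08175659179688), (31.164037704467773, 166.0545654296875), 0.4982115924358368) [array([ 0.5826, -0.391 ]), array([ 0.4738, -0.2131]), array([ 0.5042, -0.194 ]), array([ 0.6183, -0.3687])]
[[306, 109], [303, 274], [328, 275], [334, 112]]
((261.1264953613281, 26.822349548339844), (77.87348175048828, 34.817787170410156), 63.00416564941406) [array([ 0.3512, -0.1656]), array([ 0.3718, -0.136 ]), array([ 0.4359, -0.1705]), array([ 0.415 , -0.2024])]
[[228, 0], [264, 68], [290, 54], [267, 0]]
```

View pics/w1.png

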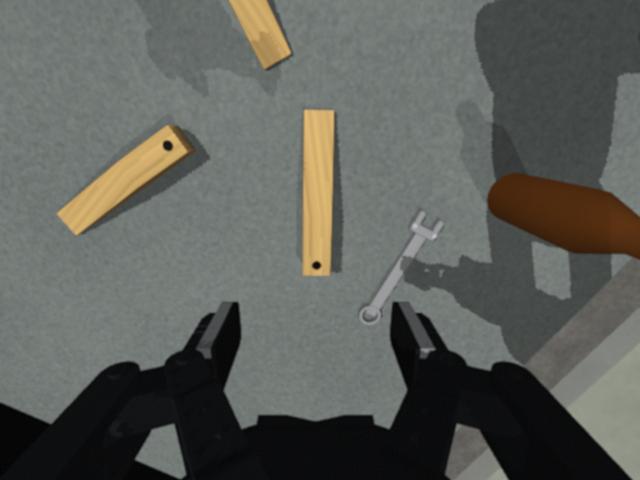

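The wrist view shows the wedge in the centre: toe edge at (320,110), butt with its hole at (316,275). The spanner is at (400,265) and the bottle on the right. I'll work out the wedge pose, then go and look at the lane end.

Run:
```python
from h import *
st=bot.state();im=bot.get_image('wrist');c=cam(im,st);print(c[0])
toe=onz(im,c,(320,110.5),.005);b=onz(im,c,(315.8,275),.031);d=(toe-b)[:2]
print(toe,b,np.linalg.norm(d),np.degrees(np.arctan2(d[1],d[0])))
u=d/np.linalg.norm(d);print("grip from toe",toe[:2]-.165*u,"from butt",b[:2]+.035*u,"hole",onz(im,c,(316.5,266),.031))
go((.525,-.0,.36),90)
```

```text
331.2810320801513
[ 0.49098976 -0.20351682  0.005     ] [ 0.59429931 -0.3736822   0.031     ] 0.19907063872771263 121.2624662249918
grip from toe [ 0.57661803 -0.34455865] from butt [ 0.57613573 -0.34376424] hole [ 0.58826903 -0.36263049  0.031     ]
t 2.85 tcp [ 0.5436 -0.2962  0.2925] yaw 122.68 F [-0.04 -0.01 -0.89] grip 0.0 0.8145719195079403
shift [ 0.2593  0.1443 -0.0673] turn [ 0.     -0.0003  0.2723]
```

Call:
carry_out(
  series=[
    [0.26,0.144,-0.067,0,0,0.27],
    [0.26,0.144,-0.067,0,0,0.27],
    [0.26,0.144,-0.067,0,0,0.27],
    [0.26,0.144,-0.067,0,0,0.27],
    [0.26,0.144,-0.067,0,0,0.27],
    [0.26,0.144,-0.067,0,0,0.27],
    [0.26,0.144,-0.067,0,0,0.27],
    [0.26,0.144,-0.067,0,0,0.27],
    [0.26,0.144,-0.067,0,0,0.27],
  ],
)

```text
time_s: 3.75
tcp_pos: [0.5244, -0.0018, 0.3593]
ee_rot: [0.0, 0.706, 0.708, -0.0]
ft_force: [0.1, 0.4, -0.2]
width: 0.819
grip_force: 0.0
```

Run:
```python
from h import *
go((.525,-.0,.36),90)
im=bot.get_image('wrist');cv2.imwrite("pics/w2.png",im["frame"])
```

```text
t 3.75 tcp [ 0.5244 -0.0018  0.3593] yaw 90.2 F [ 0.06  0.38 -0.24] grip 0.0 0.8191655860354371
shift [ 0.0018  0.0006 -0.0007] turn [0.0001 0.0003 0.0017]
```

View pics/w2.png

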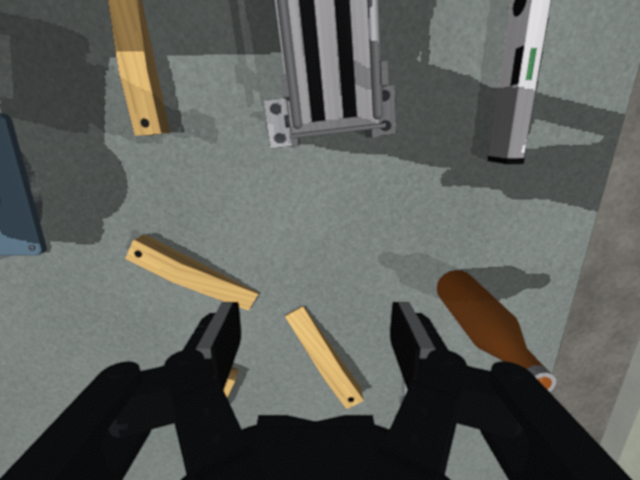

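The lane's free end is at (335,125), with base flange holes at (276,108), (280,138), (386,95) and (385,126). The way from the wedge to the lane is clear. I'll refine the holes and rail edges.

Run:
```python
from h import *
st=bot.state();im=bot.get_image('wrist');c=cam(im,st);g=cv2.cvtColor(im["frame"],cv2.COLOR_BGR2GRAY)
P=[]
for (x,y) in[(276,108),(280,138),(386,95),(385,126)]:
    w=g[y-8:y+9,x-8:x+9].astype(float);wt=np.clip(np.percentile(w,45)-w-10,0,None)
    yy,xx=np.mgrid[-8:9,-8:9];wt*=(xx**2+yy**2<49)
    q=(x+(wt*xx).sum()/wt.sum(),y+(wt*yy).sum()/wt.sum());p=onz(im,c,q,.006);P.append(p[:2]);print(np.round(q,1),p.round(4))
L=P[:2];Rr=P[2:];print("gap",np.linalg.norm((P[0]+P[1])/2-(P[2]+P[3])/2),"mid",np.mean(P,0),"dirs",[np.degrees(np.arctan2(*(a-b)[::-1])) for a,b in((P[0],P[1]),(P[2],P[3]))])
cv2.imwrite("pics/w2c.png",cv2.resize(im["frame"][0:170,230:430],None,fx=4,fy=3.5,interpolation=cv2.INTER_CUBIC)[:600])
# side/scene crops
a=bot.get_image("scene")["frame"][210:280,270:350];b=bot.get_image("side")["frame"][225:305,270:360]
cv2.imwrite("pics/c2.png",np.hstack([cv2.resize(a,(400,350),interpolation=2),cv2.resize(b,(394,350),interpolation=2)]))
```

```text
[275.2 108. ] [0.4697 0.1099 0.006 ]
[279.7 137. ] [0.4745 0.0724 0.006 ]
[385.1  94.4] [0.6175 0.127  0.006 ]
[386.2 124.7] [0.6216 0.0888 0.006 ]
gap 0.14839675373005448 mid [0.54585313 0.0995471 ] dirs [np.float64(97.30043741341267), np.float64(96.13432356075806)]
```

View pics/w2c.png

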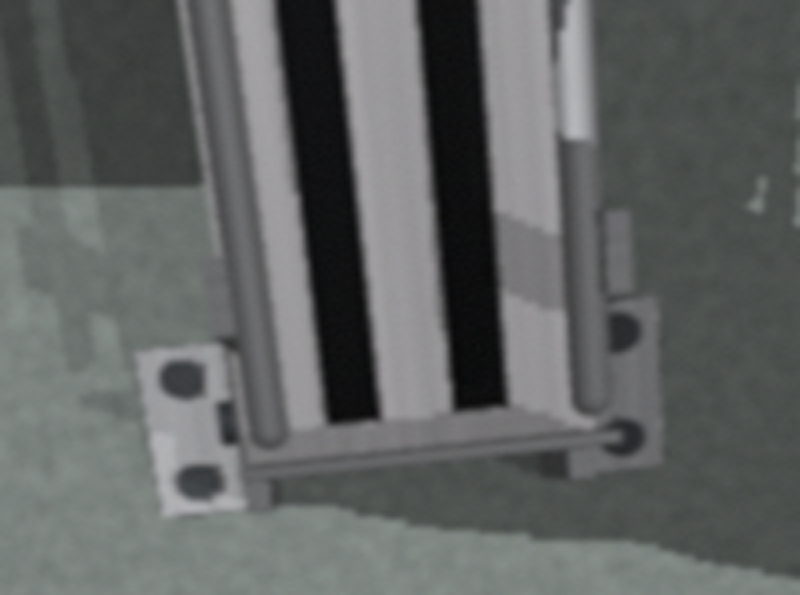

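View pics/c2.png

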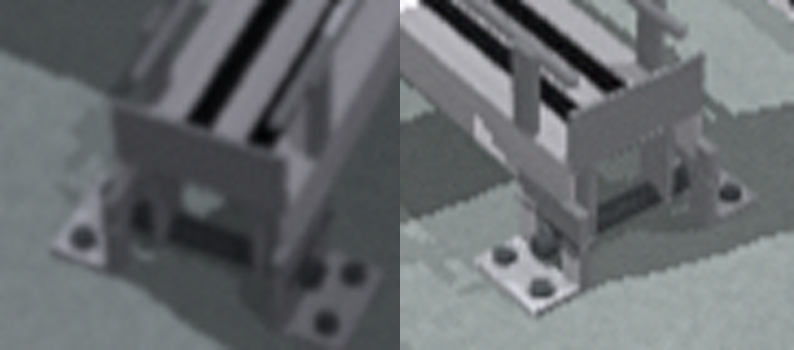

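```bash
cat >> h.py <<'E'
def got(p,yaw,tilt=15):
    s=bot.state();R=q2R(s["ee_rot"]);a,b=np.radians([yaw,tilt]);u=np.array([np.cos(a),np.sin(a),0]);k=np.array([0,0,1.])
    x=u*np.cos(b)+k*np.sin(b);z=u*np.sin(b)-k*np.cos(b);Rd=np.column_stack([x,np.cross(z,x),z])
    print("t",s["time_s"],"tcp",s["tcp_pos"].round(4),"F",s["ft_force"].round(2),"grip",s["grip_force"],s["width"])
    print("shift",(R.T@(np.array(p)-s["tcp_pos"])).round(4),"turn",(np.degrees(Ro.from_matrix(R.T@Rd).as_rotvec())/120).round(4))
E
python3 - <<'E'
from h import *
st=bot.state();im=bot.get_image('wrist');c=cam(im,st);print(bot.tcp_to_tips)
for a,b in(((298.75,0),(312.5,120)),((348.75,0),(356.75,115.7))):
    d=onz(im,c,a,.1)-onz(im,c,b,.1);print(np.degrees(np.arctan2(d[1],d[0])),onz(im,c,b,.1))
got((.5775-.0,-.345,.13),121.3)
E
```

```text
0.011
96.83534409580173 [0.52125203 0.0914409  0.1       ]
96.53165384548267 [0.56989844 0.09588046 0.1       ]
t 4.0 tcp [ 0.5249 -0.0031  0.3587] F [0.49 0.47 0.93] grip 0.0 0.8164448967270648
shift [-0.342   0.0526  0.2287] turn [ 0.0336  0.1217 -0.2591]
```

Lane direction is 96.7° and its mid-line agrees with the holes, so the bar is at about (0.546,0.0995). Next is the approach to the wedge, tilted 15° back so the wrist camera stays clear of the lane.

Call:
carry_out(
  series=[
    [-0.342,0.053,0.229,0.034,0.122,-0.259],
    [-0.342,0.053,0.229,0.034,0.122,-0.259],
    [-0.342,0.053,0.229,0.034,0.122,-0.259],
    [-0.342,0.053,0.229,0.034,0.122,-0.259],
    [-0.342,0.053,0.229,0.034,0.122,-0.259],
    [-0.342,0.053,0.229,0.034,0.122,-0.259],
    [-0.342,0.053,0.229,0.034,0.122,-0.259],
    [-0.342,0.053,0.229,0.034,0.122,-0.259],
    [-0.342,0.053,0.229,0.034,0.122,-0.259],
    [-0.342,0.053,0.229,0.034,0.122,-0.259],
    [-0.342,0.053,0.229,0.034,0.122,-0.259],
  ],
  jaw=60,
)

```text
time_s: 5.1
tcp_pos: [0.5782, -0.3441, 0.1295]
ee_rot: [-0.115, 0.486, 0.864, 0.065]
ft_force: [0.1, 0.9, 1.2]
width: 0.703
grip_force: 0.0
```

Run:
```python
from h import *
got((.5795,-.349,.015),121.3)
st=bot.state();im=bot.get_image('wrist');c=cam(im,st)
hsv=cv2.cvtColor(im["frame"],cv2.COLOR_BGR2HSV);m=cv2.inRange(hsv,(12,80,90),(30,255,255))
k=[k for k in cv2.findContours(m,0,2)[0] if cv2.pointPolygonTest(k,tuple(map(float,proj(im,c,(.5338,-.274,.018)))),False)>0]
for q in k:
  a=cv2.approxPolyDP(q,6,True)[:,0];print(a.tolist(),[onz(im,c,p,.031)[:2].round(4) for p in a])
for X in [(.5764,-.344,.031),(.491,-.2035,.005)]: print(proj(im,c,X))
```

```text
t 5.1 tcp [ 0.5782 -0.3441  0.1295] F [0.06 0.89 1.21] grip 0.0 0.7029501869170572
shift [-0.0346 -0.0014  0.1093] turn [ 0.0001 -0.0011  0.    ]
[[331, 71], [289, 73], [290, 325], [336, 326]] [array([ 0.5073, -0.2056]), array([ 0.4821, -0.2225]), array([ 0.5782, -0.381 ]), array([ 0.6084, -0.3636])]
(np.float64(313.31881791866437), np.float64(282.4468231745924))
(np.float64(313.3680839207391), np.float64(72.67282922296337))
```

Call:
carry_out(
  series=[
    [-0.034,-0.0015,0.06,0,0,0],
    [-0.034,-0.0015,0.06,0,0,0],
    [-0.035,-0.0015,0.1,0,0,0],
    [-0.035,-0.0015,0.109,0,0,0],
    [-0.035,-0.0015,0.109,0,0,0],
    [-0.035,-0.0015,0.109,0,0,0],
  ],
)

```text
time_s: 5.75
tcp_pos: [0.5814, -0.3495, 0.018]
ee_rot: [-0.113, 0.485, 0.865, 0.064]
ft_force: [0.5, 0.2, 0.7]
width: 0.703
grip_force: 0.0
```

Call:
carry_out(
  series=[
    [0,0,0,0,0,0],
    [0,0,0,0,0,0],
    [0,0,0,0,0,0],
    [0,0,0,0,0,0],
    [0,0,0,0,0,0],
    [0,0,0,0,0,0],
    [0,0,0,0,0,0],
  ],
  jaw=20,
  grip_force=70,
)

```text
time_s: 6.45
tcp_pos: [0.5818, -0.3505, 0.0186]
ee_rot: [-0.112, 0.485, 0.865, 0.064]
ft_force: [0.6, -0.5, 6.1]
width: 0.402
grip_force: 71.8
```

Run:
```python
from h import *
u=np.array([np.cos(np.radians(96.7)),np.sin(np.radians(96.7))])
p=np.array([.546,.0995])-u*(.173+.045)   # toe 45 mm before the bar
print(p);got((*p,.021),96.7)
```

```text
[ 0.57143422 -0.1170112 ]
t 6.45 tcp [ 0.5818 -0.3505  0.0186] F [ 0.56 -0.5   6.1 ] grip 71.78825497627258 0.4018593975224335
shift [0.1986 0.1128 0.05  ] turn [-0.0521  0.0018  0.1991]
```

Call:
carry_out(
  series=[
    [0.0116,0,-0.0435,0,0,0],
    [0.0116,0,-0.0435,0,0,0],
    [0.21,0.113,0.009,-0.052,0.002,0.199],
    [0.21,0.113,0.009,-0.052,0.002,0.199],
    [0.21,0.113,0.009,-0.052,0.002,0.199],
    [0.21,0.113,0.009,-0.052,0.002,0.199],
    [0.21,0.113,0.009,-0.052,0.002,0.199],
    [0.21,0.113,0.009,-0.052,0.002,0.199],
    [0.21,0.113,0.009,-0.052,0.002,0.199],
    [0.21,0.113,0.009,-0.052,0.002,0.199],
  ],
)

```text
time_s: 7.45
tcp_pos: [0.5707, -0.1165, 0.0621]
ee_rot: [-0.099, 0.659, 0.741, 0.087]
ft_force: [-0.5, 0.3, -1.8]
width: 0.406
grip_force: 70.8
```

Run:
```python
from h import *
got((.5714,-.117,.0195),96.7)
st=bot.state();im=bot.get_image('wrist');c=cam(im,st);cv2.imwrite("pics/w3.png",im["frame"])
hsv=cv2.cvtColor(im["frame"],cv2.COLOR_BGR2HSV);m=cv2.inRange(hsv,(12,80,90),(30,255,255))
k=max(cv2.findContours(m,0,2)[0],key=cv2.contourArea);print(cv2.approxPolyDP(k,6,True)[:,0].tolist())
```

```text
t 7.45 tcp [ 0.5707 -0.1165  0.0621] F [-0.49  0.25 -1.81] grip 70.81270694732666 0.40594156637195344
shift [-0.0117  0.0007  0.041 ] turn [-0.001  -0.0011 -0.0003]
[[272, 0], [275, 391], [354, 393], [350, 0]]
```

View pics/w3.png

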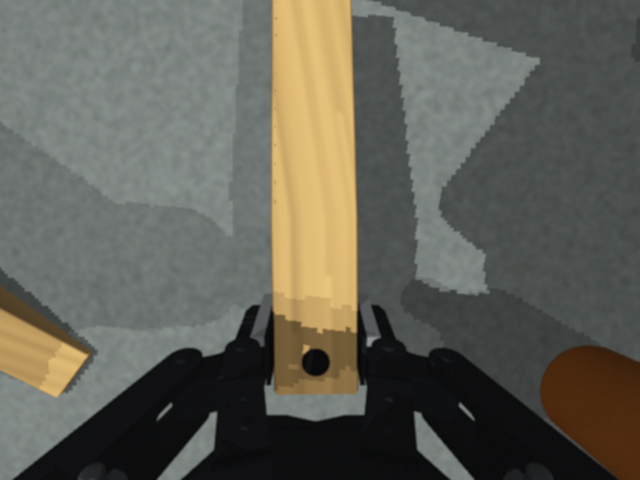

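The wedge is held straight in the fingers (edges at 272 and 352 px, hole at 316,362). Lowering it in front of the lane.

Call:
carry_out(
  series=[
    [-0.006,0.001,0.02,0,0,0],
    [-0.0115,0.001,0.04,0,0,0],
    [-0.0115,0.001,0.041,0,0,0],
    [-0.0115,0.001,0.041,0,0,0],
  ],
)

```text
time_s: 7.9
tcp_pos: [0.5708, -0.1167, 0.0186]
ee_rot: [-0.1, 0.659, 0.74, 0.087]
ft_force: [0.8, -0.7, -2.1]
width: 0.409
grip_force: 73.5
```

Run:
```python
from h import *
u=np.array([np.cos(np.radians(96.7)),np.sin(np.radians(96.7))])
p=np.array([.546,.0995])-u*.173;got((*(p+u*.02),.0195),96.7)
st=bot.state();r=np.array([.546,.0995])-st["tcp_pos"][:2];print("TCP->bar",r@u,"lat",r@[-u[1],u[0]])
S=[]
for n in("scene","side"):
    im=bot.get_image(n);c=cam(im);hsv=cv2.cvtColor(im["frame"],cv2.COLOR_BGR2HSV);m=cv2.inRange(hsv,(12,80,90),(30,255,255))
    t=np.array(proj(im,c,(*(st["tcp_pos"][:2]+.173*u),.003)));print(n,"pred toe",t.round(1))
    S.append(cv2.resize(im["frame"][int(t[1])-55:int(t[1])+45,int(t[0])-50:int(t[0])+50],(400,400),interpolation=2))
cv2.imwrite("pics/c3.png",np.hstack(S))
```

```text
t 7.9 tcp [ 0.5708 -0.1167  0.0186] F [ 0.82 -0.7  -2.14] grip 73.48628329592884 0.40902102940279045
shift [0.0626 0.0005 0.0162] turn [-0.0017 -0.0019 -0.0011]
TCP->bar 0.21766202058517145 lat -0.0005674815067931417
scene pred toe [306.2 272.9]
side pred toe [330.  285.1]
```

View pics/c3.png

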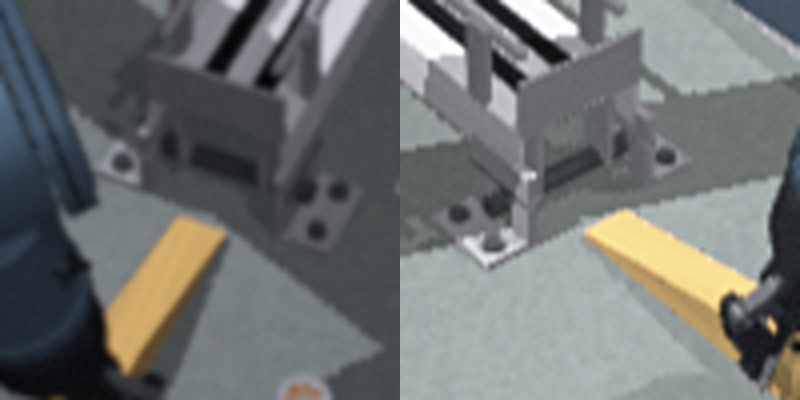

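The toe sits at the predicted spot in both views (crop ~(200,225) and (608,222)), centred on the gap. Sliding in.

Call:
carry_out(
  series=[
    [0.0145,0.0005,0.0039,-0.002,-0.002,-0.001],
    [0.029,0.0005,0.0078,-0.002,-0.002,-0.001],
    [0.0386,0.0005,0.0104,-0.002,-0.002,-0.001],
    [0.0483,0.0005,0.0129,-0.002,-0.002,-0.001],
    [0.058,0.0005,0.0155,-0.002,-0.002,-0.001],
    [0.0628,0.0005,0.0168,-0.002,-0.002,-0.001],
    [0.0628,0.0005,0.0168,-0.002,-0.002,-0.001],
    [0.0628,0.0005,0.0168,-0.002,-0.002,-0.001],
  ],
)

```text
time_s: 8.8
tcp_pos: [0.5638, -0.0509, 0.0193]
ee_rot: [-0.097, 0.658, 0.741, 0.087]
ft_force: [0.4, -0.8, -1.6]
width: 0.408
grip_force: 73.3
```

```bash
cat >> h.py <<'E'
def fwd():
    s=bot.state();u=np.array([np.cos(np.radians(96.7)),np.sin(np.radians(96.7))]);r=s["tcp_pos"][:2]-[.546,.0995]
    print("t",round(s["time_s"],2),"toe past bar",round(float(r@u)+.173,4),"lat",round(float(r@[-u[1],u[0]]),4),"z",s["tcp_pos"][2].round(4),"push",round(float(-s["ft_force"][:2]@u),2),"F",s["ft_force"].round(1),"torque",s["torque"].round(2),"w",s["width"])
E
python3 -c "
from h import *
fwd()"
```

```text
t 8.8 toe past bar 0.0215 lat -0.0001 z 0.0193 push 0.81 F [ 0.4 -0.8 -1.6] torque [-0.26 -0.04 -0.02] w 0.4079383823529668
```

Call:
carry_out(
  series=[
    [0.0048,0,0.0013,0,0,0],
    [0.0097,0,0.0026,0,0,0],
    [0.0145,0,0.0039,0,0,0],
    [0.0193,0,0.0052,0,0,0],
    [0.0193,0,0.0052,0,0,0],
  ],
)

```text
time_s: 9.3
tcp_pos: [0.5621, -0.0319, 0.0194]
ee_rot: [-0.096, 0.659, 0.741, 0.087]
ft_force: [1.5, -3.5, -3.3]
width: 0.405
grip_force: 73.4
```

```bash
python3 -c "
from h import *
fwd()"
```

```text
t 9.3 toe past bar 0.0406 lat -0.0007 z 0.0194 push 3.64 F [ 1.5 -3.5 -3.3] torque [-0.93 -0.1  -0.15] w 0.4046702104402893
```

The push is rising, so the toe is under the bar. I'll regrip so the wedge settles flat.

Call:
carry_out(
  series=[
    [0,0,0,0,0,0],
    [0,0,0,0,0,0],
    [0,0,0,0,0,0],
    [0,0,0,0,0,0],
  ],
  jaw=55,
)

```text
time_s: 9.7
tcp_pos: [0.5613, -0.0308, 0.0194]
ee_rot: [-0.097, 0.658, 0.741, 0.087]
ft_force: [-0.4, -0.5, -0.4]
width: 0.642
grip_force: 0.0
```

Call:
carry_out(
  series=[
    [0,0,0,0,0,0],
    [0,0,0,0,0,0],
    [0,0,0,0,0,0],
    [0,0,0,0,0,0],
    [0,0,0,0,0,0],
    [0,0,0,0,0,0],
  ],
  jaw=20,
)

```text
time_s: 10.3
tcp_pos: [0.5616, -0.0311, 0.0197]
ee_rot: [-0.097, 0.658, 0.741, 0.087]
ft_force: [-0.5, -1.2, 5.3]
width: 0.405
grip_force: 71.9
```

Call:
carry_out(
  series=[
    [0.0048,0,0.0013,0,0,0],
    [0.0097,0,0.0026,0,0,0],
    [0.0145,0,0.0039,0,0,0],
    [0.0145,0,0.0039,0,0,0],
    [0.0145,0,0.0039,0,0,0],
  ],
)

```text
time_s: 10.8
tcp_pos: [0.561, -0.0175, 0.0197]
ee_rot: [-0.095, 0.659, 0.741, 0.087]
ft_force: [2.1, -5.0, 2.4]
width: 0.411
grip_force: 71.9
```

```bash
python3 -c "
from h import *
fwd()"
```

```text
t 10.8 toe past bar 0.0551 lat -0.0012 z 0.0197 push 5.21 F [ 2.1 -5.   2.4] torque [-0.62 -0.09 -0.09] w 0.4110657869130933
```

Call:
carry_out(
  series=[
    [0.0029,0,0.0008,0,0,0],
    [0.0058,0,0.0016,0,0,0],
    [0.0087,0,0.0023,0,0,0],
    [0.0087,0,0.0023,0,0,0],
    [0.0087,0,0.0023,0,0,0],
  ],
)

```text
time_s: 11.3
tcp_pos: [0.56, -0.0088, 0.0197]
ee_rot: [-0.095, 0.659, 0.741, 0.087]
ft_force: [0.9, -6.4, 3.3]
width: 0.406
grip_force: 72.0
```

```bash
python3 -c "
from h import *
fwd()
for n,z,b in(('side',5,(280,220,380,320)),('scene',5,(260,190,360,290))):
    x0,y0,x1,y1=b;cv2.imwrite('pics/'+n+'5.png',cv2.resize(bot.get_image(n)['frame'][y0:y1,x0:x1],(400,400),interpolation=2))
"
```

```text
t 11.3 toe past bar 0.0638 lat -0.0012 z 0.0197 push 6.41 F [ 0.9 -6.4  3.3] torque [-0.77 -0.02 -0.03] w 0.4060329104500878
```

Call:
carry_out(
  series=[
    [0.001,0,0.0003,0,0,0],
    [0.002,0,0.0005,0,0,0],
    [0.0029,0,0.0008,0,0,0],
    [0.0029,0,0.0008,0,0,0],
  ],
)

```text
time_s: 11.8
tcp_pos: [0.5597, -0.0062, 0.0197]
ee_rot: [-0.095, 0.659, 0.741, 0.087]
ft_force: [1.5, -6.8, 4.7]
width: 0.408
grip_force: 72.0
```

Call:
carry_out(
  series=[
    [0.001,0,0.0003,0,0,0],
    [0.0019,0,0.0005,0,0,0],
    [0.0019,0,0.0005,0,0,0],
  ],
)

```text
time_s: 12.1
tcp_pos: [0.5595, -0.0043, 0.0197]
ee_rot: [-0.095, 0.659, 0.741, 0.087]
ft_force: [0.4, -7.1, 4.0]
width: 0.409
grip_force: 72.0
```

Call:
carry_out(
  series=[
    [0.0005,0,0.00013,0,0,0],
    [0.001,0,0.00026,0,0,0],
    [0.001,0,0.00026,0,0,0],
  ],
)

```text
time_s: 12.4
tcp_pos: [0.5594, -0.0033, 0.0197]
ee_rot: [-0.095, 0.659, 0.741, 0.087]
ft_force: [1.2, -7.3, 3.9]
width: 0.405
grip_force: 72.0
```

Call:
carry_out(
  series=[
    [0.0005,0,0.00013,0,0,0],
    [0.001,0,0.00026,0,0,0],
    [0.001,0,0.00026,0,0,0],
  ],
)

```text
time_s: 12.7
tcp_pos: [0.5593, -0.0023, 0.0197]
ee_rot: [-0.095, 0.659, 0.741, 0.087]
ft_force: [0.3, -7.8, 4.1]
width: 0.402
grip_force: 72.0
```

Call:
carry_out(
  series=[
    [0.0005,0,0.00013,0,0,0],
    [0.001,0,0.00026,0,0,0],
    [0.001,0,0.00026,0,0,0],
  ],
)

```text
time_s: 13.0
tcp_pos: [0.5591, -0.0013, 0.0197]
ee_rot: [-0.095, 0.659, 0.741, 0.087]
ft_force: [1.0, -7.9, 3.0]
width: 0.408
grip_force: 72.0
```

Call:
carry_out(
  series=[
    [0.0005,0,0.00013,0,0,0],
    [0.001,0,0.00026,0,0,0],
    [0.001,0,0.00026,0,0,0],
  ],
)

```text
time_s: 13.3
tcp_pos: [0.559, -0.0002, 0.0197]
ee_rot: [-0.095, 0.659, 0.741, 0.087]
ft_force: [1.8, -8.0, 2.6]
width: 0.407
grip_force: 72.0
```

Call:
carry_out(
  series=[
    [0.0005,0,0.00013,0,0,0],
    [0.001,0,0.00026,0,0,0],
    [0.001,0,0.00026,0,0,0],
  ],
)

```text
time_s: 13.6
tcp_pos: [0.5589, 0.0008, 0.0197]
ee_rot: [-0.095, 0.659, 0.741, 0.087]
ft_force: [0.5, -8.9, 3.0]
width: 0.409
grip_force: 72.0
```

```bash
python3 -c "
from h import *
fwd()"
```

```text
t 13.6 toe past bar 0.0735 lat -0.0013 z 0.0197 push 8.85 F [ 0.5 -8.9  3. ] torque [-1.02  0.04 -0.01] w 0.4086740216604584
```

Call:
carry_out(
  series=[
    [0.0004,0,0.0001,0,0,0],
    [0.0008,0,0.0002,0,0,0],
    [0.0008,0,0.0002,0,0,0],
  ],
)

```text
time_s: 13.9
tcp_pos: [0.5588, 0.0016, 0.0197]
ee_rot: [-0.095, 0.659, 0.741, 0.087]
ft_force: [1.5, -7.2, 4.0]
width: 0.407
grip_force: 72.0
```

Call:
carry_out(
  series=[
    [0.0004,0,0.0001,0,0,0],
    [0.0008,0,0.0002,0,0,0],
    [0.0008,0,0.0002,0,0,0],
  ],
)

```text
time_s: 14.2
tcp_pos: [0.5587, 0.0023, 0.0197]
ee_rot: [-0.095, 0.659, 0.741, 0.087]
ft_force: [0.8, -7.9, 2.9]
width: 0.407
grip_force: 72.0
```

Noise is about ±0.7 N and the wedge is still only raising the bar. Continuing.

Call:
carry_out(
  series=[
    [0.0005,0,0.00013,0,0,0],
    [0.001,0,0.00026,0,0,0],
    [0.001,0,0.00026,0,0,0],
  ],
)

```text
time_s: 14.5
tcp_pos: [0.5587, 0.0025, 0.0197]
ee_rot: [-0.094, 0.659, 0.742, 0.086]
ft_force: [0.3, -10.9, 4.0]
width: 0.408
grip_force: 72.0
```

Call:
carry_out(
  series=[
    [0.0005,0,0.00013,0,0,0],
    [0.001,0,0.00026,0,0,0],
    [0.001,0,0.00026,0,0,0],
  ],
)

```text
time_s: 14.8
tcp_pos: [0.5588, 0.0027, 0.0197]
ee_rot: [-0.094, 0.659, 0.742, 0.086]
ft_force: [-0.2, -14.5, 2.9]
width: 0.404
grip_force: 72.1
```

Call:
carry_out(
  series=[
    [0.0005,0,0.00013,0,0,0],
    [0.001,0,0.00026,0,0,0],
    [0.001,0,0.00026,0,0,0],
  ],
)

```text
time_s: 15.1
tcp_pos: [0.5588, 0.0029, 0.0197]
ee_rot: [-0.093, 0.659, 0.742, 0.086]
ft_force: [0.5, -16.7, 3.9]
width: 0.407
grip_force: 72.2
```

The push has climbed steeply to about 16.5 N, with the wedge stopped: nipped. Releasing.

Call:
carry_out(
  series=[
    [0,0,0,0,0,0],
    [0,0,0,0,0,0],
    [0,0,0,0,0,0],
    [0,0,0,0,0,0],
    [0,0,0,0,0,0],
  ],
  jaw=65,
)

```text
time_s: 15.6
tcp_pos: [0.5566, 0.0081, 0.0193]
ee_rot: [-0.097, 0.658, 0.741, 0.087]
ft_force: [-0.7, -0.1, -0.4]
width: 0.761
grip_force: 0.0
```

Call:
carry_out(
  series=[
    [0,0,-0.02,0,0,0],
    [0,0,-0.05,0,0,0],
    [0,0,-0.09,0,0,0],
    [-0.03,0,-0.13,0,0,0],
    [-0.03,0,-0.13,0,0,0],
    [-0.03,0,-0.13,0,0,0],
  ],
)

```text
time_s: 16.2
tcp_pos: [0.5645, -0.0551, 0.1378]
ee_rot: [-0.096, 0.659, 0.741, 0.087]
ft_force: [-0.0, 0.2, -0.3]
width: 0.763
grip_force: 0.0
```

Run:
```python
from h import *
print(bot.state()["ft_force"])
st=bot.state();im=bot.get_image('wrist');c=cam(im,st)
S=[cv2.resize(im["frame"],(400,300))]
for n,b in(('side',(270,210,370,310)),('scene',(255,190,355,290))):
    x0,y0,x1,y1=b;S.append(cv2.resize(bot.get_image(n)['frame'][y0:y1,x0:x1],(400,300),interpolation=2))
S.append(S[0]*0)
cv2.imwrite("pics/end.png",np.vstack([np.hstack(S[:2]),np.hstack(S[2:])]))
hsv=cv2.cvtColor(im["frame"],cv2.COLOR_BGR2HSV);m=cv2.inRange(hsv,(12,80,90),(30,255,255))
for k in cv2.findContours(m,0,2)[0]:
    if cv2.contourArea(k)>1500: 
        a=cv2.approxPolyDP(k,6,True)[:,0];print(a.tolist(),[onz(im,c,p,.031)[:2].round(4).tolist() for p in a])
```

```text
[-0.03415472  0.1812703  -0.34189909]
[[0, 310], [0, 358], [81, 398], [110, 370]] [[0.3232, -0.1061], [0.3253, -0.1444], [0.3908, -0.1696], [0.4118, -0.1442]]
[[294, 88], [293, 238], [338, 242], [339, 90]] [[0.5317, 0.0879], [0.5436, -0.0238], [0.5784, -0.0228], [0.5653, 0.0904]]
```

View pics/end.png

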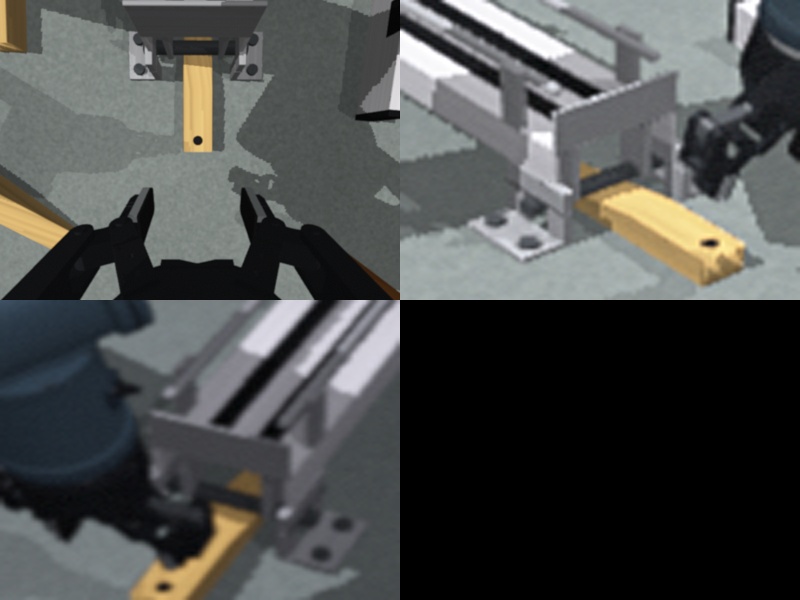

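The wedge lies flat under the bar, between the cheeks, with its butt at (315,240) and the toe about 76 mm past the bar. The gripper is clear of everything and the wrist reads about zero force.

```bash
python3 -c "
from bench import bot
print(bot.sign_off())"
```

```text
the job is handed in; nothing more can be done
None
```

I drove the wedge under the foot bar until the push rose sharply to about 16.5 N, inside the 13–17 N nip range. I then let go, backed the arm clear and handed the job in at about 16 s; the hand-in gave no pass/fail verdict.

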